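# Fetch the spindle from under the drying rack and cradle it for painting

### The arm

A 6-joint arm with a two-finger parallel gripper is mounted at the origin on the work surface. World frame = base frame: x ahead of the robot, y to its left, z up, the work surface at z = 0. Lengths are in m, angles in rad, forces in N, time in s.
With the tool pointing down it reaches from about 0.325 to 0.925 m from the base axis. Payload 3.1 kg.
Tool frame: the origin (TCP) lies at the very end of the fingers, on their centre line; the grasp point (between the pads) lies 19 mm behind it (manip.pinch_z is the distance from the TCP to the grasp point, in m); z points along the fingers, y is the line along which they close (so a half turn about z gives the same grasp; the last joint's range is limited). The gripper opens to 85 mm and grips with 20 to 120 N. Pads are 22 mm wide; open, the fingers measure 114 mm over their backs; the gripper's body (76 mm by 85 mm) begins 54 mm behind the grasp point. The pads swing forward as they close: fully open they stand 13 mm farther back than shut.
Start: joints at [-0.112, 0.217, 1.613, -0, 1.311, -0.112], TCP at [0.625, 0, 0.208] pointing down, gripper open.
Joint ranges: [-2.75, 2.75], [-0.78, 2.1], [0.31, 2.55], [-1.13, 4.27], [0.13, 2.63], [-2.58, 2.58]. Speed limits (rad/s): [2.79, 2.79, 3.14, 3.14, 3.14, 3.14].

### API

Orientations are given as a rotation vector (axis times angle).
In Python, from workcell import manip, viewer, job gives the robot as it stands.
- The arm moves only by the tool jog_arm, never from a script. Its arguments are lists of equal length, an entry for each row: "delta_pos": the shift along the tool's x, y, z in mm, a list of three; "rotation": the turn, a rotation vector about the tool's x, y, z in degrees, a list of three; "hand": the opening in per cent of the stroke, from 0 (shut) to 100 (fully open). A call has 1 to 8 rows; each row is the pose to reach, as a shift and turn from the pose commanded when the call began, along the tool's axes at that moment; what a row does not reach only later rows make up. A row lasts 1/10 s, in which the tool goes at most 50 mm and 8.59 degrees, less where a joint would pass 70% of its speed; a pose out of reach is approached as far as the arm can. A call with a gripper value outside its range is refused whole. The fingers move at their own pace and stop on an object; "newtons" is the grip in N (left out, the last holds). Time passes only in rows, so rows that repeat a pose let the fingers close. It gives the time, the measured TCP pose, the force, the opening and the grip force at its end, in the units of the state.
- manip.observe(): the state, without advancing time (a new reading comes with each control period).
- viewer.camera(name): name is "scene" or "side" or "wrist"; returns a dict with "image" (400x640x3 uint8, red, green, blue), "fx", "fy", "cx", "cy" (pixels), "R" (3x3) and "t" (3): a world point X has camera coordinates R X + t; the wrist camera has in their place "hand_eye" (4x4, takes a point from camera to tool coordinates, whose origin is the TCP and whose axes are the flange's). Camera axes: x right, y down, z forward; pixel columns grow to the right and rows downward; lengths in m; the calibration is good to about 2 mm. A picture is of the moment at which its call begins: read the wrist's pose just before it. There is no depth.
- job.sign_off(): hands the job in; it is judged then, once.
The state is a dict: "time_s": time; "q": joint angles; "qvel": joint speeds; "effort": joint torques, N m; "ee_pos": TCP position; "ee_rot": TCP orientation; "ft_force": force on the tool from outside, world axes, zero at the start; "torque": the same for the moment, N m; "opening": finger opening in m; "gripper_force": force on a finger pad.
Only numpy, scipy, OpenCV 4.12 (cv2) and the standard library are available. Lean on these libraries where they do the work, as an engineer would, in place of code of your own. Each camera call takes 0.05 s, during which the arm holds its last target. There are 200 camera calls.

### The job

The turned wooden spindle has ended up under the fixed drying rack: take the orange-handled hook, reach it in behind the spindle and draw the spindle right out from under the rack, without touching the spindle with the gripper while it is still under there. Set the hook down on the bench again, pick the spindle up, and lay it gently across the two V rests of the blue cradle, letting it settle in both Vs before you let go. Leave the jar, tin and tape as they are.

Things in the scene. Friction and masses are not known exactly. Their poses are not given: they have to be found in the camera images.
- rack: Fixed low wire rack, 300 mm wide (y), 240 deep (x), open below. Origin: on the bench under the middle of its front edge (nearest the robot); +x goes in under it, away from the robot. Grille of wires 30 mm apart at height 139-147 mm (a small painted disc on its rear corner, up to 165). Posts 10 mm thick, feet 28 mm, at y = +-150, x = 4 and 240 mm.
- spindle: Wooden spindle, 156 mm long along own y, 0.13 kg. Origin: on its axis at mid length, 18 mm above the bench when lying there. Square block 36 x 36 mm at y -20 to 20 (grip here; it stops rolling); round necks 24 mm diameter to y = +-66; end collars 34 mm diameter to +-78. Starts under the rack, lying roughly along the rack's y, 40 to 65 mm in from the front edge.
- hook: Loose drawing hook, 0.2 kg, stands by itself. Origin: on its underside below its balance point; +x along the rod, z up. Orange handle 16 mm wide (y), z 0-60, x -85 to 35 mm. Steel rod 8 mm diameter, axis at z = 54, runs to x = 170, turns straight down and ends in a crossbar 10 mm diameter, 54 long along y. Rod underside is at 50 mm, so it passes over the spindle (36 mm).
- hook_grip (a point): Point inside the orange handle at own x = 0, z = 42 mm: the balance point along the rod and a good place to grip (across own y).
- hook_foot (a point): Centre of the hook's crossbar (own x = 170, y = 0, z = 5 mm); the pulling face is 5 mm nearer the handle.
- cradle: Blue cradle fixed on the bench, left or right (hook on the other side). Origin: on the bench at its centre; groove along own y. Base 80 x 125 x 12 mm; two rests 10 mm thick at y = +-44, each with a 90 degree V, 45 mm wide, bottom at z = 50, mouth at z = 73 mm. Spindle necks settled in both Vs, block midway between: spindle axis along own y, x = 0, z = 67 mm; either way round.
- jar: Paint jar, 60 mm diameter, 80 mm high, loose, standing to the left of the rack. Origin: centre of its underside. To be left alone.
- tin: Paint tin, 84 mm diameter, 100 mm high, loose, to the left of the work. Origin: centre of its underside. To be left alone.
- tape: Blue roll of tape, 96 mm diameter, 36 mm high, lying flat, loose, to the right of the work. Origin: centre of its underside. To be left alone.
Not all that is in view belongs to the job. Of the things shaped like the spindle, the wooden one is meant. Leave any pink look-alike of the cradle alone.

How it is judged:
By the outcome, as a careful person would: the job done as asked, in the order asked, and still so for the second after the job is handed in, with the robot touching nothing.
It also fails if it takes over 72 s, if anything falls off the work surface, if the arm or the gripper's body presses on something with over 40 N, if the wrist force passes 120 N, or if a joint passes its speed limit or range.

## Working session

There is one attempt and no reset: what is moved stays moved. The work goes in short steps, Python scripts to look and compute and a tool call to move; the robot and the scene stay as the last step left them, time stands still between calls to the robot, and variables do not carry over. Pictures are saved under pics/ and viewed, at most 10 in all, crops included, and the job is handed in when it is done.

Besides the shell and the picture viewer there is one more tool, called after "Call:" as name(argument=value, ...), one argument or row to a line, values as JSON. jog_arm: Moves the arm, as the interface text tells. Its arguments: {"type":"object","properties":{"delta_pos":{"type":"array"},"rotation":{"type":"array"},"hand":{"type":"array"},"newtons":{"type":"number"}},"required":["delta_pos","rotation","hand"]}

```bash
mkdir -p pics; ls; python3 - <<'E'
from workcell import manip, viewer, job
import cv2,pickle
s=manip.observe(); print(s['time_s'],s['ee_pos'],s['ee_rot'],s['opening'],manip.pinch_z)
d={}
for n in("scene","side","wrist"):
    c=viewer.camera(n); d[n]=c; cv2.imwrite(f"pics/{n}0.png",c["image"][:,:,::-1])
    print(n,{k:v for k,v in c.items() if k!='image'})
pickle.dump((s,d),open("cam0.pkl","wb"))
E
```

```text
pics
0.0 [6.24130140e-01 1.29647431e-04 2.06574163e-01] [-2.220069   -2.22018534  0.00233367] 0.08558877499966173 0.0187
scene {'fx': 381.25814571023994, 'fy': 381.25814571023994, 'cx': 318.5402457654164, 'cy': 195.81786533059133, 'R': array([[-0.30574608,  0.95209475,  0.00590883],
       [ 0.69053987,  0.22601707, -0.68707421],
       [-0.65549525, -0.20598996, -0.72656322]]), 't': array([ 0.15838061, -0.30992611,  1.72962337])}
side {'fx': 366.82207419923583, 'fy': 366.82207419923583, 'cx': 320.7937687500324, 'cy': 202.2264300291186, 'R': array([[ 0.78845899, -0.61502051,  0.00906612],
       [-0.30095926, -0.3986019 , -0.86633715],
       [ 0.53642889,  0.68034278, -0.49937736]]), 't': array([-0.42515436,  0.20507357,  0.94988069])}
wrist {'fx': 312.6011078514491, 'fy': 312.6011078514491, 'cx': 318.64854748432964, 'cy': 205.06271862874527, 'hand_eye': array([[ 1.58509574e-03, -9.60946780e-01, -2.76728701e-01,
         6.97281245e-02],
       [ 9.99998718e-01,  1.58575323e-03,  2.21405476e-04,
        -5.87701580e-04],
       [ 2.26064552e-04, -2.76728697e-01,  9.60948062e-01,
        -1.66225697e-01],
       [ 0.00000000e+00,  0.00000000e+00,  0.00000000e+00,
         1.00000000e+00]])}
```

View pics/scene0.png

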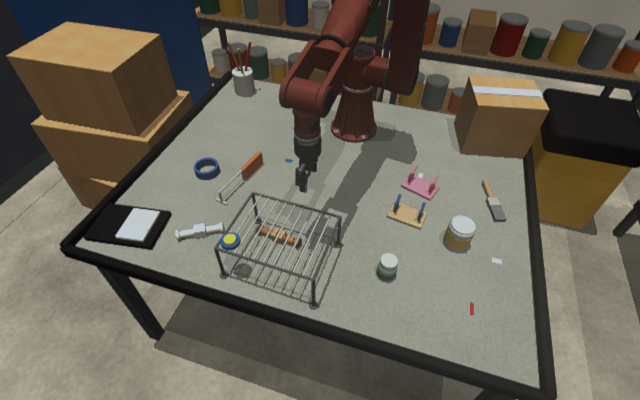

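View pics/side0.png

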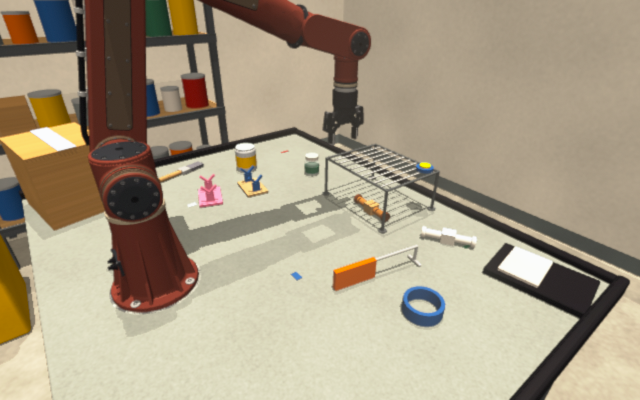

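The scene picture shows the wooden spindle under the rack at about (280,236), with a white look-alike outside at (200,231). The wooden one is meant. The cradle with blue rests is at (407,212), and the pink look-alike at (420,185) is to be left alone. The hook is at (240,175), the tape at (206,168), the jar at (388,265) and the tin at (460,232). In the side view the spindle is at (372,207), the hook at (375,265) and the blue cradle at (253,182). I'll confirm these in one enlarged crop.

```bash
cat > h.py <<'E'
import numpy as np,cv2,pickle
from scipy.spatial.transform import Rotation as Ro
def ext(c,s=None):
    if 'R' in c: return c['R'],c['t']
    H=np.array(c['hand_eye']);T=np.eye(4);T[:3,:3]=Ro.from_rotvec(s['ee_rot']).as_matrix();T[:3,3]=s['ee_pos']
    M=np.linalg.inv(T@H);return M[:3,:3],M[:3,3]
def ray(c,uv,s=None):
    R,t=ext(c,s);d=R.T@np.array([(uv[0]-c['cx'])/c['fx'],(uv[1]-c['cy'])/c['fy'],1.]);return -R.T@t,d/np.linalg.norm(d)
def plane(c,uv,z,s=None):
    o,d=ray(c,uv,s);return o+d*(z-o[2])/d[2]
def tri(*rs):
    A=sum(np.eye(3)-np.outer(d,d) for o,d in rs);b=sum((np.eye(3)-np.outer(d,d))@o for o,d in rs);return np.linalg.solve(A,b)
def proj(c,X,s=None):
    R,t=ext(c,s);p=R@np.array(X)+t;return p[:2]/p[2]*[c['fx'],c['fy']]+[c['cx'],c['cy']]
E
python3 - <<'E'
from h import *
s,d=pickle.load(open("cam0.pkl","rb"))
a=d['scene']['image'];b=d['side']['image'];w=d['wrist']['image']
z=lambda im,x,y,wd,h,W,H:cv2.resize(im[y:y+h,x:x+wd],(W,H),interpolation=cv2.INTER_CUBIC)
o=np.zeros((600,800,3),np.uint8)
o[:300,:400]=z(a,185,140,160,120,400,300); o[:300,400:]=z(a,375,150,107,80,400,300)
o[300:,:400]=z(b,310,145,160,120,400,300)
o[300:550,400:]=cv2.resize(w,(400,250))
cv2.imwrite("pics/crop1.png",o[:,:,::-1])
for n in('scene','side'):
    im=cv2.cvtColor(d[n]['image'],cv2.COLOR_RGB2HSV)
    for nm,lo,hi in(('orange',(4,170,90),(14,255,255)),('blue',(100,110,50),(125,255,255))):
        m=cv2.inRange(im,lo,hi);k,_,st,ce=cv2.connectedComponentsWithStats(m)
        for i in range(1,k):
            if st[i,4]>12: print(n,nm,ce[i].round(1),st[i])
E
```

```text
scene orange [250.6 160.5] [243 152  18  17  45]
scene blue [129.5  28.6] [   6    0  205  104 7579]
scene blue [295.7  12.4] [288   0  17  26 357]
scene blue [450.9  36.5] [443  27  16  20 210]
scene blue [205.3 166.2] [194 158  24  17 117]
scene blue [288.4 160.2] [286 159   6   3  13]
scene blue [397.6 199.7] [395 195   6  10  18]
scene blue [421.9 207.9] [420 203   5  11  19]
scene blue [229.6 242.3] [220 233  20  16 108]
side orange [20.4 28.9] [  3  15  36  29 743]
side orange [193.5 105.1] [185  96  24  13  50]
side orange [179.8 151.2] [171 148  21   7  72]
side orange [ 95.  161.3] [ 89 155  14  11  42]
side orange [359.6 198.9] [357 197   6   6  14]
side orange [377.2 210.9] [374 208   8   7  19]
side orange [354.2 275. ] [334 261  42  29 647]
side orange [119.7 296.4] [112 284  21  25 139]
side orange [159.2 300.8] [153 299  14   5  27]
side orange [145.7 304.1] [142 301  10   7  24]
side blue [56.6 20.3] [  35    1   41   41 1273]
side blue [151.4 101.1] [147  84  12  32 287]
side blue [424.4 168.9] [416 164  17   9  58]
side blue [248.1 174.6] [245 167   8  14  52]
side blue [256.3 184.1] [254 176   7  14  46]
side blue [ 10.6 203.9] [  0 186  23  34 642]
side blue [296.3 275.4] [292 272   9   8  38]
side blue [425.2 306.5] [403 287  42  38 559]
```

View pics/crop1.png

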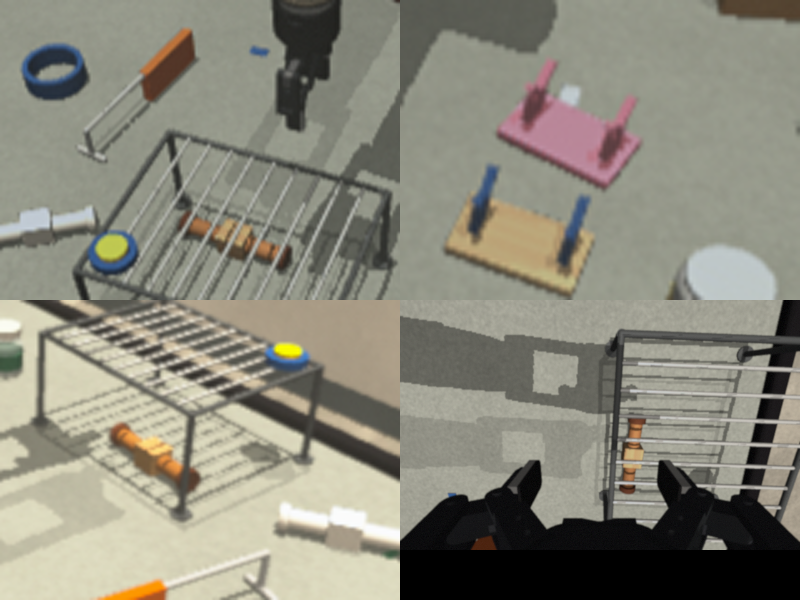

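The crop confirms the wooden spindle under the rack and the blue-rest cradle on its tan base. The hook's handle is at scene (252,161) with its foot at (222,201).

```bash
python3 - <<'E'
from h import *
np.set_printoptions(precision=4,suppress=True)
s,d=pickle.load(open("cam0.pkl","rb"));S,D,W=d['scene'],d['side'],d['wrist']
T=lambda a,b:tri(ray(S,a),ray(D,b))
def show(n,a,b):
    p=T(a,b);print(n,p,'err',proj(S,p)-a,proj(D,p)-b)
show('rackFR',(252.2,193.2),(386.8,190.2));show('rackFL',(340.2,216.8),(326,158.2));show('rackRR',(216.2,248),(438,171.8))
show('hook bend',(219.8,193.2),(416,247))
show('spA',(260.2,228.8),(386,215.8));show('spB',(299,241.2),(357.2,198.6));show('blk',(279.5,235.5),(371,207.5))
for n,p in(('spA',(364.8,304)),('spB',(377.6,195.2)),('blk',(371,251))):print('W',n,plane(W,p,.018,s))
for n,p in(('FR',(0,0)),):pass
print('handle scene far/near top',plane(S,(261.8,152.8),.06),plane(S,(241.8,168.8),.06))
print('foot scene',plane(S,(221.8,201.2),.005))
m=cv2.inRange(cv2.cvtColor(D['image'],cv2.COLOR_RGB2HSV),(4,150,90),(16,255,255))[240:310,325:385]
c=max(cv2.findContours(m,0,2)[0],key=cv2.contourArea);q=cv2.approxPolyDP(c,2,True)[:,0]+[325,240];print(q.tolist())
for p in q:print(p,plane(D,p,.06)[:2],plane(D,p,0)[:2])
m=cv2.inRange(cv2.cvtColor(S['image'],cv2.COLOR_RGB2HSV),(12,60,120),(28,255,255))[195:232,380:432]
c=max(cv2.findContours(m,0,2)[0],key=cv2.contourArea);r=cv2.minAreaRect(c);print(r)
for p in((393.7,202.4),(426.6,214.2),(421,227.6),(387,215)):print('base',plane(S,p,.012)[:2])
show('blue1',(397.6,199.7),(248.1,174.6));show('blue2',(421.9,207.9),(256.3,184.1))
for n,p,z in(('jar',(388.5,258),.08),('tin',(461.5,225),.1),('tape',(205.3,163),.036)):print(n,plane(S,p,z)[:2])
E
```

```text
rackFR [ 0.6401 -0.189   0.1426] err [ 0.0865 -0.0272] [0.0973 0.0209]
rackFL [0.6473 0.1109 0.1413] err [-0.0525  0.0319] [-0.0485 -0.0229]
rackRR [ 0.8719 -0.1982  0.1412] err [-0.6249  0.1098] [-0.5557 -0.0245]
hook bend [ 0.5974 -0.3495  0.048 ] err [-0.1538  0.0283] [-0.2042 -0.0286]
spA [ 0.6843 -0.1573  0.0206] err [-0.5388  0.1701] [-0.5761 -0.1246]
spB [ 0.6906 -0.0139  0.0184] err [-0.3084  0.1339] [-0.3004 -0.0934]
blk [ 0.6878 -0.0853  0.0167] err [-0.4655  0.1749] [-0.4747 -0.1249]
W spA [ 0.6833 -0.1658  0.018 ]
W spB [ 0.6921 -0.0201  0.018 ]
W blk [ 0.6878 -0.091   0.018 ]
handle scene far/near top [ 0.356  -0.2888  0.06  ] [ 0.4658 -0.3231  0.06  ]
foot scene [ 0.597  -0.3496  0.005 ]
[[375, 259], [372, 257], [374, 261], [338, 273], [335, 269], [334, 288], [338, 289], [372, 277]]
[375 259] [ 0.459  -0.3285] [ 0.5165 -0.2784]
[372 257] [ 0.4586 -0.318 ] [ 0.5162 -0.2668]
[374 261] [ 0.4512 -0.3327] [ 0.5079 -0.283 ]
[338 273] [ 0.3484 -0.312 ] [ 0.3948 -0.2602]
[335 269] [ 0.3521 -0.2961] [ 0.3989 -0.2428]
[334 288] [ 0.3073 -0.3461] [ 0.3496 -0.2978]
[338 289] [ 0.3125 -0.3543] [ 0.3553 -0.3068]
[372 277] [ 0.4042 -0.3727] [ 0.4562 -0.3271]
((26.5729923248291, 18.79926872253418), (36.65194320678711, 17.172588348388672), 19.98310661315918)
base [0.4121 0.2554]
base [0.4322 0.3772]
base [0.5    0.3661]
base [0.4799 0.2435]
blue1 [0.4323 0.2751 0.0672] err [ 2.9859 -2.579 ] [3.2203 2.1096]
blue2 [0.4542 0.3361 0.0255] err [-7.0115  5.5468] [-6.6933 -4.6988]
jar [0.7076 0.282 ]
tin [0.5258 0.4798]
tape [ 0.4572 -0.4891]
```

The two views agree:
- **Hook:** foot at (0.597,-0.350), grip at about (0.431,-0.311), yaw about -13°.
- **Spindle:** centre (0.688,-0.088), yaw about -3°.
- **Cradle:** centre (0.456,0.310), yaw about -9°.

I'm moving above the hook now.

Call:
jog_arm(
  delta_pos=[
    [-311, -193, 0],
    [-311, -193, 0],
    [-311, -193, 0],
    [-311, -193, 0],
    [-311, -193, 0],
    [-311, -193, 0],
    [-311, -193, 0],
    [-311, -193, 0],
  ],
  rotation=[
    [0, 0, -77],
    [0, 0, -77],
    [0, 0, -77],
    [0, 0, -77],
    [0, 0, -77],
    [0, 0, -77],
    [0, 0, -77],
    [0, 0, -77],
  ],
  hand=[100, 100, 100, 100, 100, 100, 100, 100],
)

```text
time_s: 0.95
ee_pos: [0.4313, -0.3113, 0.2077]
ee_rot: [-0.697, -3.063, 0.0]
ft_force: [1.3, -0.3, 0.5]
opening: 0.0855
gripper_force: 0.0
```

Call:
jog_arm(
  delta_pos=[
    [0, 0, 0],
    [0, 0, 0],
    [0, 0, 0],
  ],
  rotation=[
    [0, 0, 0],
    [0, 0, 0],
    [0, 0, 0],
  ],
  hand=[100, 100, 100],
)

```text
time_s: 1.25
ee_pos: [0.4331, -0.3089, 0.2076]
ee_rot: [-0.705, -3.061, -0.001]
ft_force: [-0.9, 0.5, 0.4]
opening: 0.0854
gripper_force: 0.0
```

```bash
python3 - <<'E'
from workcell import manip, viewer
from h import *
s=manip.observe();c=viewer.camera('wrist');pickle.dump((s,c),open('w1.pkl','wb'))
im=c['image'];cv2.imwrite('pics/w1.png',im[:,:,::-1])
R=Ro.from_rotvec(s['ee_rot']).as_matrix();print(s['time_s'],s['ee_pos'].round(4) if hasattr(s['ee_pos'],'round') else s['ee_pos']);print(R.round(3))
m=cv2.inRange(cv2.cvtColor(im,cv2.COLOR_RGB2HSV),(4,150,60),(16,255,255))
for k in cv2.findContours(m,0,2)[0]:
    if cv2.contourArea(k)>60:
        b=cv2.boxPoints(cv2.minAreaRect(k));print(cv2.contourArea(k),b.round(1).tolist());print(np.array([plane(c,p,.06,s)[:2] for p in b]).round(4).tolist())
E
```

```text
1.25 [ 0.4331 -0.3089  0.2076]
[[-0.899  0.438 -0.   ]
 [ 0.438  0.899  0.001]
 [ 0.     0.001 -1.   ]]
628.0 [[504.3999938964844, 292.6000061035156], [549.4000244140625, 274.6000061035156], [556.5999755859375, 292.3999938964844], [511.6000061035156, 310.3999938964844]]
[[0.6356, -0.1733], [0.6354, -0.1216], [0.661, -0.12], [0.6617, -0.1726]]
522.5 [[585.0999755859375, 263.5], [633.5999755859375, 251.39999389648438], [638.4000244140625, 270.6000061035156], [589.9000244140625, 282.79998779296875]]
[[0.639, -0.0827], [0.6475, -0.0319], [0.6736, -0.0314], [0.6653, -0.0832]]
1820.0 [[279.79998779296875, 104.5999984741211], [296.79998779296875, 100.0999984741211], [327.0, 213.89999389648438], [310.0, 218.39999389648438]]
[[0.3444, -0.3078], [0.3479, -0.2914], [0.4631, -0.3144], [0.4598, -0.3326]]
```

View pics/w1.png

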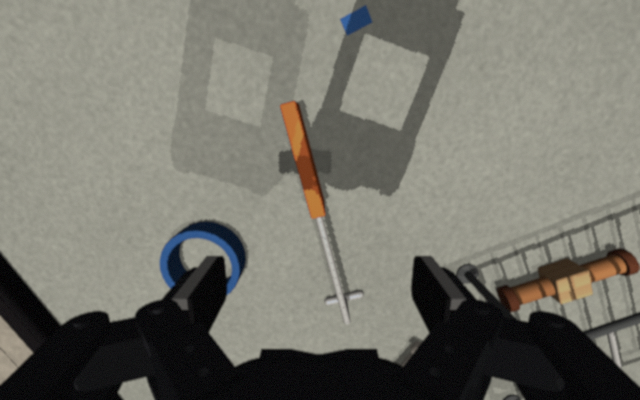

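The wrist view shows the hook with its handle at (290,103)–(320,217), crossbar centre at about (344,298) and rod bend at (348,322). The tape at (205,262) is clear.

```bash
python3 - <<'E'
from h import *
s,c=pickle.load(open('w1.pkl','rb'))
f=plane(c,(344,298),.005,s)[:2];t=plane(c,(348,321),.054,s)[:2];print(f,t)
b=plane(c,(290,103),.06,s)[:2];fr=plane(c,(317.5,217),.06,s)[:2];print(b,fr)
ft=(f+t)/2
for F in(f,t,ft):
    v=F-b;a=np.degrees(np.arctan2(v[1],v[0]));g=F-.17*v/np.linalg.norm(v);print(a,np.linalg.norm(v),g)
R=Ro.from_rotvec(s['ee_rot']).as_matrix();print(np.degrees(np.arctan2(R[1,0],R[0,0])))
E
```

```text
[ 0.5962594  -0.35087669] [ 0.59656657 -0.3499587 ]
[ 0.34734513 -0.29841414] [ 0.46180218 -0.32482988]
-11.901783075876384 0.25438284875214623 [ 0.42991396 -0.3158168 ]
-11.685293007159581 0.25449591227723556 [ 0.43008985 -0.31552759]
-11.793513991428535 0.2544389264425221 [ 0.43000159 -0.31567221]
154.04992795070095
```

Call:
jog_arm(
  delta_pos=[
    [0, -7, 0],
    [0, -7, 30],
    [0, -7, 80],
    [0, -7, 130],
    [0, -7, 170],
    [0, -7, 184],
    [0, -7, 184],
    [0, -7, 184],
  ],
  rotation=[
    [0, 0, -8],
    [0, 0, -14],
    [0, 0, -14],
    [0, 0, -14],
    [0, 0, -14],
    [0, 0, -14],
    [0, 0, -14],
    [0, 0, -14],
  ],
  hand=[100, 100, 100, 100, 100, 100, 100, 100],
)

```text
time_s: 2.1
ee_pos: [0.4314, -0.3168, 0.0256]
ee_rot: [0.325, 3.122, -0.003]
ft_force: [-0.0, -0.3, 0.5]
opening: 0.0855
gripper_force: 0.0
```

Call:
jog_arm(
  delta_pos=[
    [0, 0, 0],
    [0, 0, 0],
    [0, 0, 0],
    [0, 0, 0],
    [0, 0, 0],
    [0, 0, 0],
    [0, 0, 0],
    [0, 0, 0],
  ],
  rotation=[
    [0, 0, 0],
    [0, 0, 0],
    [0, 0, 0],
    [0, 0, 0],
    [0, 0, 0],
    [0, 0, 0],
    [0, 0, 0],
    [0, 0, 0],
  ],
  hand=[60, 40, 20, 10, 5, 5, 5, 5],
  newtons=60,
)

```text
time_s: 2.9
ee_pos: [0.4301, -0.3168, 0.0246]
ee_rot: [0.326, 3.124, -0.002]
ft_force: [-0.8, -0.8, 6.0]
opening: 0.0143
gripper_force: 61.2
```

Hook gripped (14 mm opening, 61 N). I'm lifting it, carrying it over and aligning it with the spindle in front of the rack.

Call:
jog_arm(
  delta_pos=[
    [0, 0, -25],
    [0, 0, -48],
    [14, 40, -48],
    [25, 85, -48],
    [36, 130, -48],
    [46, 180, -48],
    [55, 220, -48],
    [55, 236, -48],
  ],
  rotation=[
    [0, 0, 0],
    [0, 0, 0],
    [0, 0, -3],
    [0, 0, -6],
    [0, 0, -9],
    [0, 0, -9],
    [0, 0, -9],
    [0, 0, -9],
  ],
  hand=[5, 5, 5, 5, 5, 5, 5, 5],
)

```text
time_s: 3.7
ee_pos: [0.4215, -0.0696, 0.0699]
ee_rot: [-0.076, -3.136, -0.005]
ft_force: [-0.1, -1.0, -2.3]
opening: 0.0143
gripper_force: 60.3
```

Call:
jog_arm(
  delta_pos=[
    [0, 0, 0],
    [0, 0, 0],
  ],
  rotation=[
    [0, 0, 0],
    [0, 0, 0],
  ],
  hand=[5, 5],
)

```text
time_s: 3.9
ee_pos: [0.4239, -0.0735, 0.0711]
ee_rot: [-0.078, -3.139, -0.0]
ft_force: [0.3, 0.1, -1.8]
opening: 0.0145
gripper_force: 60.3
```

```bash
python3 - <<'E'
from workcell import manip, viewer
from h import *
s=manip.observe();a=viewer.camera('scene');b=viewer.camera('side');pickle.dump((s,a,b),open('s2.pkl','wb'))
R=Ro.from_rotvec(s['ee_rot']).as_matrix();print(s['ee_pos'],s['ee_rot'],np.degrees(np.arctan2(R[1,0],R[0,0])))
o=np.hstack([cv2.resize(a['image'][150:270,200:360],(400,300),interpolation=2),cv2.resize(b['image'][135:255,290:450],(400,300),interpolation=2)])
cv2.imwrite('pics/s2.png',o[:,:,::-1])
E
```

```text
[ 0.42394343 -0.07352655  0.07114573] [-7.81025892e-02 -3.13910444e+00 -1.57788885e-04] 177.14949185155092
```

View pics/s2.png

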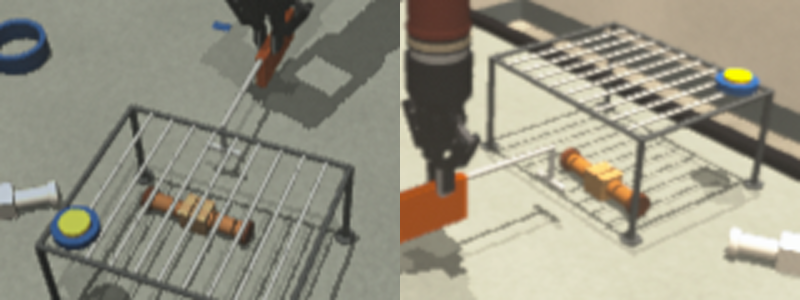

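In these crops the hook is held level in front of the rack, its crossbar at scene crop (228,153) and side crop (555,183), lined up with the block at scene crop (195,212). Next I reach over the spindle and lower the hook behind it.

Call:
jog_arm(
  delta_pos=[
    [-30, 0, 0],
    [-65, 0, 0],
    [-100, 0, 0],
    [-125, 0, 0],
    [-135, 0, 0],
    [-135, 0, 0],
    [-135, 0, 20],
    [-135, 0, 35],
  ],
  rotation=[
    [0, 0, 0],
    [0, 0, 0],
    [0, 0, 0],
    [0, 0, 0],
    [0, 0, 0],
    [0, 0, 0],
    [0, 0, 0],
    [0, 0, 0],
  ],
  hand=[5, 5, 5, 5, 5, 5, 5, 5],
)

```text
time_s: 4.8
ee_pos: [0.5577, -0.081, 0.0358]
ee_rot: [-0.081, -3.138, -0.001]
ft_force: [-0.0, 0.2, -2.2]
opening: 0.0144
gripper_force: 60.3
```

Call:
jog_arm(
  delta_pos=[
    [0, 0, 5],
    [0, 0, 10],
    [0, 0, 10],
    [0, 0, 10],
  ],
  rotation=[
    [0, 0, 0],
    [0, 0, 0],
    [0, 0, 0],
    [0, 0, 0],
  ],
  hand=[5, 5, 5, 5],
)

```text
time_s: 5.2
ee_pos: [0.5598, -0.0809, 0.0274]
ee_rot: [0.08, 3.14, -0.0]
ft_force: [0.4, 0.4, -1.2]
opening: 0.0141
gripper_force: 60.3
```

```bash
python3 - <<'E'
from workcell import manip, viewer
from h import *
s=manip.observe();a=viewer.camera('scene');b=viewer.camera('side')
print(s['ee_pos'],s['ee_rot'])
o=np.hstack([cv2.resize(a['image'][170:290,200:360],(400,300),interpolation=2),cv2.resize(b['image'][135:255,290:450],(400,300),interpolation=2)])
cv2.imwrite('pics/s3.png',o[:,:,::-1])
E
```

```text
[ 0.55978796 -0.08085512  0.02738636] [ 8.01418476e-02  3.13988096e+00 -3.13909460e-04]
```

View pics/s3.png

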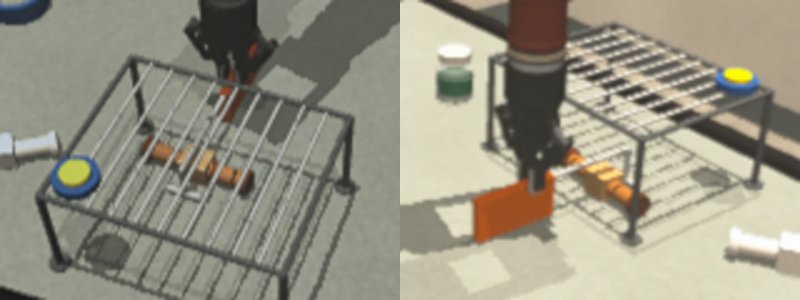

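The crossbar sits behind the block: scene crop (183,191) against block (200,167). Now I draw it out.

Call:
jog_arm(
  delta_pos=[
    [10, 0, 0],
    [20, 0, 0],
    [32, 0, 0],
    [45, 0, 0],
    [58, 0, 0],
    [71, 0, 0],
    [84, 0, 0],
    [97, 0, 0],
  ],
  rotation=[
    [0, 0, 0],
    [0, 0, 0],
    [0, 0, 0],
    [0, 0, 0],
    [0, 0, 0],
    [0, 0, 0],
    [0, 0, 0],
    [0, 0, 0],
  ],
  hand=[5, 5, 5, 5, 5, 5, 5, 5],
)

```text
time_s: 6.1
ee_pos: [0.4616, -0.0757, 0.0271]
ee_rot: [0.08, 3.14, -0.0]
ft_force: [1.7, -0.3, -1.6]
opening: 0.0142
gripper_force: 60.3
```

Call:
jog_arm(
  delta_pos=[
    [13, 0, 0],
    [26, 0, 0],
    [39, 0, 0],
    [52, 0, 0],
    [65, 0, 0],
    [76, 0, 0],
    [84, 0, 0],
    [88, 0, 0],
  ],
  rotation=[
    [0, 0, 0],
    [0, 0, 0],
    [0, 0, 0],
    [0, 0, 0],
    [0, 0, 0],
    [0, 0, 0],
    [0, 0, 0],
    [0, 0, 0],
  ],
  hand=[5, 5, 5, 5, 5, 5, 5, 5],
)

```text
time_s: 6.9
ee_pos: [0.3739, -0.0712, 0.0269]
ee_rot: [-0.081, -3.141, -0.0]
ft_force: [1.3, 0.6, -1.9]
opening: 0.0143
gripper_force: 60.3
```

```bash
python3 - <<'E'
from workcell import manip, viewer
from h import *
s=manip.observe();a=viewer.camera('scene');b=viewer.camera('side')
print(s['ee_pos'],s['ee_rot'])
o=np.hstack([cv2.resize(a['image'][130:250,200:360],(400,300),interpolation=2),cv2.resize(b['image'][150:270,250:410],(400,300),interpolation=2)])
cv2.imwrite('pics/s4.png',o[:,:,::-1])
E
```

```text
[ 0.37393981 -0.07121726  0.02686575] [-8.06411200e-02 -3.14053944e+00 -9.32391307e-05]
```

View pics/s4.png

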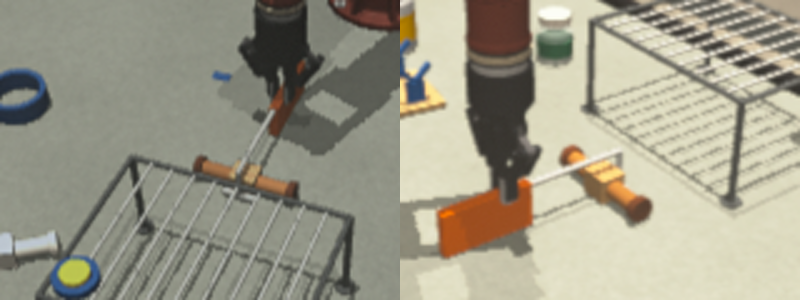

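The spindle is fully out in front of the rack, block at scene crop (245,172) and side crop (605,180). I back the hook off, lift it over the spindle and carry it back to its old place.

Call:
jog_arm(
  delta_pos=[
    [-6, 0, 0],
    [-12, 0, 0],
    [-12, 0, -30],
    [-12, 0, -62],
    [-20, -30, -62],
    [-40, -75, -62],
    [-55, -125, -62],
    [-68, -170, -62],
  ],
  rotation=[
    [0, 0, 0],
    [0, 0, 0],
    [0, 0, 0],
    [0, 0, 0],
    [0, 0, 0],
    [0, 0, 3],
    [0, 0, 6],
    [0, 0, 9],
  ],
  hand=[5, 5, 5, 5, 5, 5, 5, 5],
)

```text
time_s: 7.8
ee_pos: [0.4353, -0.2466, 0.089]
ee_rot: [0.328, 3.124, -0.0]
ft_force: [1.3, 0.3, -1.3]
opening: 0.0142
gripper_force: 60.3
```

Call:
jog_arm(
  delta_pos=[
    [11, -40, 0],
    [11, -70, 0],
    [11, -70, 0],
    [11, -70, 30],
    [11, -70, 50],
    [11, -70, 58],
    [11, -70, 62],
    [11, -70, 64],
  ],
  rotation=[
    [0, 0, 0],
    [0, 0, 0],
    [0, 0, 0],
    [0, 0, 0],
    [0, 0, 0],
    [0, 0, 0],
    [0, 0, 0],
    [0, 0, 0],
  ],
  hand=[5, 5, 5, 5, 5, 5, 5, 5],
)

```text
time_s: 8.6
ee_pos: [0.4094, -0.3107, 0.025]
ee_rot: [0.325, 3.124, -0.0]
ft_force: [-0.1, -0.9, -2.7]
opening: 0.014
gripper_force: 60.2
```

Call:
jog_arm(
  delta_pos=[
    [0, 0, 0],
    [0, 0, 0],
  ],
  rotation=[
    [0, 0, 0],
    [0, 0, 0],
  ],
  hand=[5, 5],
)

```text
time_s: 8.8
ee_pos: [0.4096, -0.3114, 0.0259]
ee_rot: [0.326, 3.123, -0.002]
ft_force: [0.2, 0.2, -1.6]
opening: 0.0142
gripper_force: 60.2
```

Call:
jog_arm(
  delta_pos=[
    [0, 0, 1],
    [0, 0, 2],
    [0, 0, 2],
    [0, 0, 2],
    [0, 0, 2],
    [0, 0, 2],
    [0, 0, 2],
    [0, 0, 2],
  ],
  rotation=[
    [0, 0, 0],
    [0, 0, 0],
    [0, 0, 0],
    [0, 0, 0],
    [0, 0, 0],
    [0, 0, 0],
    [0, 0, 0],
    [0, 0, 0],
  ],
  hand=[5, 5, 5, 30, 60, 100, 100, 100],
)

```text
time_s: 9.6
ee_pos: [0.4087, -0.3107, 0.0228]
ee_rot: [-0.326, -3.125, -0.0]
ft_force: [0.3, 0.1, 0.6]
opening: 0.0821
gripper_force: 0.0
```

Call:
jog_arm(
  delta_pos=[
    [0, 0, -30],
    [0, 0, -75],
    [0, 0, -125],
    [0, 0, -175],
    [0, 0, -180],
    [0, 0, -180],
  ],
  rotation=[
    [0, 0, 0],
    [0, 0, 0],
    [0, 0, 0],
    [0, 0, 0],
    [0, 0, 0],
    [0, 0, 0],
  ],
  hand=[100, 100, 100, 100, 100, 100],
)

```text
time_s: 10.2
ee_pos: [0.41, -0.312, 0.2055]
ee_rot: [0.326, 3.12, -0.005]
ft_force: [-0.1, 0.4, -0.1]
opening: 0.0858
gripper_force: 0.0
```

```bash
cat > sp.py <<'E'
from workcell import manip, viewer
from h import *
s=manip.observe();c=viewer.camera('wrist');pickle.dump((s,c),open('w5.pkl','wb'))
im=c['image'];cv2.imwrite('pics/w5.png',im[:,:,::-1])
R=Ro.from_rotvec(s['ee_rot']).as_matrix();print(s['time_s'],s['ee_pos'],np.degrees(np.arctan2(R[1,0],R[0,0])))
E
python3 - <<'E'
from workcell import manip, viewer
from h import *
s=manip.observe();print(s['time_s'],s['ee_pos'],s['ee_rot'])
S=viewer.camera('scene');D=viewer.camera('side')
for n,c,r in(('S',S,(130,215,235,330)),('D',D,(190,245,300,390))):
    y0,y1,x0,x1=r;m=cv2.inRange(cv2.cvtColor(c['image'][y0:y1,x0:x1],cv2.COLOR_RGB2HSV),(5,110,60),(24,255,255))
    for k in cv2.findContours(m,0,2)[0]:
        if cv2.contourArea(k)>40:
            (x,y),wh,a=cv2.minAreaRect(k);p=(x+x0,y+y0);print(n,p,wh,a,plane(c,p,.018)[:2])
            q=cv2.boxPoints(((x,y),wh,a))+[x0,y0];L=sorted([(np.linalg.norm(q[i]-q[(i+1)%4]),i) for i in range(4)])
            for _,i in L[:2]:print('  end',plane(c,(q[i]+q[(i+1)%4])/2,.018)[:2])
            if n=='D' : print(p)
E
```

```text
10.2 [ 0.4100233  -0.31199847  0.20550931] [ 0.32588705  3.12037583 -0.00545614]
S (309.3146057128906, 203.8033676147461) (15.06558895111084, 5.021862506866455) 12.994616508483887 [ 0.52000058 -0.03461852]
  end [ 0.52042499 -0.06269463]
  end [ 0.51957951 -0.00676419]
S (284.79999923706055, 197.10000610351562) (14.23024845123291, 4.743415832519531) 18.43494987487793 [ 0.51650816 -0.13118979]
  end [ 0.51360803 -0.15910095]
  end [ 0.51937704 -0.10357931]
S (255.00000381469727, 162.0) (11.31370735168457, 31.11269760131836) 45.0 [ 0.37264746 -0.31589817]
  end [ 0.44535725 -0.32994298]
  end [ 0.29544116 -0.3009848 ]
D (331.75000190734863, 222.25) (41.01219177246094, 13.435027122497559) 45.0 [ 0.52193507 -0.07859052]
  end [0.53990702 0.02069368]
  end [ 0.50606214 -0.16627892]
(331.75000190734863, 222.25)
```

Call:
jog_arm(
  delta_pos=[
    [-59, 250, 0],
    [-59, 250, 0],
    [-59, 250, 0],
    [-59, 250, 0],
    [-59, 250, 0],
    [-59, 250, 0],
    [-59, 250, 0],
    [-59, 250, 0],
  ],
  rotation=[
    [0, 0, 81],
    [0, 0, 81],
    [0, 0, 81],
    [0, 0, 81],
    [0, 0, 81],
    [0, 0, 81],
    [0, 0, 81],
    [0, 0, 81],
  ],
  hand=[100, 100, 100, 100, 100, 100, 100, 100],
)

```text
time_s: 11.1
ee_pos: [0.5164, -0.0763, 0.1992]
ee_rot: [-1.93, -2.471, 0.004]
ft_force: [-0.2, -0.2, -0.4]
opening: 0.0853
gripper_force: 0.0
```

Call:
jog_arm(
  delta_pos=[
    [0, 0, 0],
    [0, 0, 0],
    [0, 0, 0],
  ],
  rotation=[
    [0, 0, 8],
    [0, 0, 13],
    [0, 0, 13],
  ],
  hand=[100, 100, 100],
)

```text
time_s: 11.4
ee_pos: [0.5162, -0.0777, 0.1996]
ee_rot: [-2.194, -2.241, 0.004]
ft_force: [0.6, 1.1, 0.1]
opening: 0.0853
gripper_force: 0.0
```

```bash
python3 sp.py
```

```text
11.4 [ 0.51620629 -0.07772218  0.19960228] 91.21425932550365
```

View pics/w5.png

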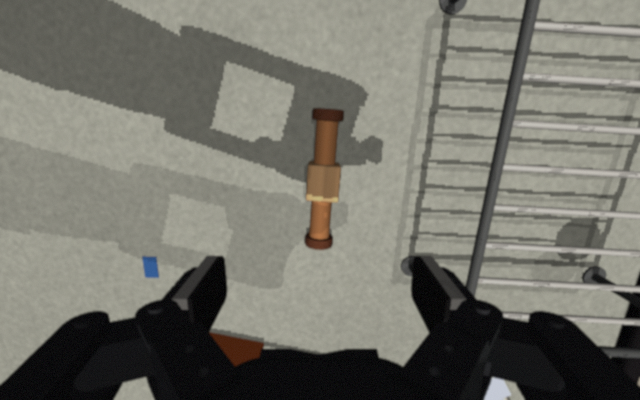

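The wrist view shows the spindle clear of the rack, collars at (328,114) and (319,242) and block at (324,182).

```bash
python3 - <<'E'
from h import *
s,c=pickle.load(open('w5.pkl','rb'));im=c['image']
m=cv2.inRange(cv2.cvtColor(im,cv2.COLOR_RGB2HSV),(0,80,40),(24,255,255))
m[260:]=0
k=max(cv2.findContours(m,0,2)[0],key=cv2.contourArea);r=cv2.minAreaRect(k);print(r)
for p in((328,114),(319,242),(324,182),r[0]):print(p,plane(c,p,.02,s)[:2])
a=plane(c,(328,114),.02,s);b=plane(c,(319,242),.02,s);v=a-b;print(np.linalg.norm(v),np.degrees(np.arctan2(v[1],v[0])),(a+b)/2)
# block top edges
for z,p in((.036,(307,182)),(.036,(340,182)),(.036,(324,165)),(.036,(324,197))):print(p,plane(c,p,z,s)[:2])
E
```

```text
((322.9287414550781, 178.49661254882812), (32.439430236816406, 139.69883728027344), 2.7263107299804688)
(328, 114) [ 0.52291996 -0.00641843]
(319, 242) [ 0.51674166 -0.15300436]
(324, 182) [ 0.52069474 -0.0800785 ]
(322.9287414550781, 178.49661254882812) [ 0.51938122 -0.07609901]
0.14671607148565297 87.58652713911412 [ 0.51983081 -0.0797114   0.02      ]
(307, 182) [ 0.50216069 -0.07719757]
(340, 182) [ 0.53762475 -0.07634531]
(324, 165) [ 0.51993172 -0.05842868]
(324, 197) [ 0.5208934  -0.09340165]
```

Call:
jog_arm(
  delta_pos=[
    [-1, 4, 30],
    [-1, 4, 80],
    [-1, 4, 130],
    [-1, 4, 165],
    [-1, 4, 185],
    [-1, 4, 194],
    [-1, 4, 194],
    [-1, 4, 194],
  ],
  rotation=[
    [0, 0, 3.6],
    [0, 0, 3.6],
    [0, 0, 3.6],
    [0, 0, 3.6],
    [0, 0, 3.6],
    [0, 0, 3.6],
    [0, 0, 3.6],
    [0, 0, 3.6],
  ],
  hand=[100, 100, 100, 100, 100, 100, 100, 100],
)

```text
time_s: 12.25
ee_pos: [0.523, -0.0796, 0.0096]
ee_rot: [2.266, 2.174, 0.001]
ft_force: [-0.2, -0.0, 0.5]
opening: 0.0853
gripper_force: 0.0
```

Call:
jog_arm(
  delta_pos=[
    [0, 0, 0],
    [0, 0, 0],
    [0, 0, 0],
    [0, 0, 0],
    [0, 0, 0],
    [0, 0, 0],
    [0, 0, 0],
    [0, 0, 0],
  ],
  rotation=[
    [0, 0, 0],
    [0, 0, 0],
    [0, 0, 0],
    [0, 0, 0],
    [0, 0, 0],
    [0, 0, 0],
    [0, 0, 0],
    [0, 0, 0],
  ],
  hand=[80, 60, 50, 40, 30, 30, 30, 30],
  newtons=40,
)

```text
time_s: 13.05
ee_pos: [0.5224, -0.0794, 0.01]
ee_rot: [2.267, 2.174, -0.0]
ft_force: [-3.1, 0.4, 5.6]
opening: 0.0336
gripper_force: 39.1
```

Gripped (33.6 mm, 39 N). I'm lifting it and moving to a spot where the wrist camera sees the cradle beside the held spindle.

Call:
jog_arm(
  delta_pos=[
    [0, 0, -15],
    [0, 0, -50],
    [0, 0, -95],
    [10, 0, -140],
    [50, 3, -165],
    [90, 5, -190],
    [130, 7, -215],
    [170, 9, -240],
  ],
  rotation=[
    [0, 0, 0],
    [0, 0, 0],
    [0, 0, 0],
    [0, 0, 0],
    [0, 0, 0],
    [0, 0, 0],
    [0, 0, 0],
    [0, 0, 0],
  ],
  hand=[30, 30, 30, 30, 30, 30, 30, 30],
)

```text
time_s: 13.85
ee_pos: [0.5379, 0.0917, 0.2508]
ee_rot: [2.267, 2.173, 0.001]
ft_force: [0.3, 0.1, -1.6]
opening: 0.0333
gripper_force: 40.1
```

Call:
jog_arm(
  delta_pos=[
    [40, 2, 0],
    [85, 4, 0],
    [120, 6, 0],
    [130, 6, 0],
    [130, 6, 0],
    [130, 6, 0],
  ],
  rotation=[
    [0, 0, 0],
    [0, 0, 0],
    [0, 0, 0],
    [0, 0, 0],
    [0, 0, 0],
    [0, 0, 0],
  ],
  hand=[30, 30, 30, 30, 30, 30],
)

```text
time_s: 14.45
ee_pos: [0.5495, 0.2189, 0.2489]
ee_rot: [2.267, 2.174, -0.002]
ft_force: [-0.3, -0.5, -0.6]
opening: 0.0335
gripper_force: 40.1
```

```bash
sed -i 's/w5/w6/g' sp.py; python3 sp.py
```

```text
14.45 [0.5494886  0.21894124 0.24888814] 87.59323713920858
```

View pics/w6.png

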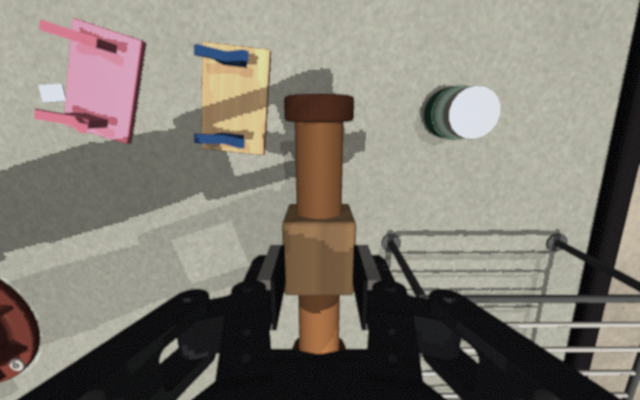

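The held spindle (collar (319,105), block (320,250)) sits straight in the grip. The blue cradle's base is at about (235,98) with its rests at rows 54 and 140. The pink one at (105,80) stays alone.

```bash
python3 - <<'E'
from h import *
np.set_printoptions(precision=4,suppress=True)
s,c=pickle.load(open('w6.pkl','rb'));h=cv2.cvtColor(c['image'],cv2.COLOR_RGB2HSV)
m=cv2.inRange(h,(13,75,60),(28,255,255));m[:, :185]=0;m[:,280:]=0;m[165:]=0
k=np.vstack([x for x in cv2.findContours(m,0,2)[0] if cv2.contourArea(x)>30]);r=cv2.minAreaRect(k);b=cv2.boxPoints(r);print(r,b.round(1).tolist())
P=np.array([plane(c,p,.012,s)[:2] for p in b]);print(P,P.mean(0))
hull=cv2.convexHull(k);P=np.array([plane(c,p[0],.012,s)[:2] for p in hull]);rr=cv2.minAreaRect((P*1000).astype(np.float32));print('world rect mm',rr)
m=cv2.inRange(h,(100,110,30),(125,255,255));m[:,:185]=0;m[:,280:]=0;m[165:]=0
for x in cv2.findContours(m,0,2)[0]:
    if cv2.contourArea(x)>30:
        l=x[x[:,0,0].argmin(),0];q=x[x[:,0,0].argmax(),0];print('rest',l,q,plane(c,l,.073,s)[:2],plane(c,q,.073,s)[:2],cv2.minAreaRect(x))
# spindle in tool frame
H=c['hand_eye']
def tp(p,z):
    o=H[:3,3];d=H[:3,:3]@np.array([(p[0]-c['cx'])/c['fx'],(p[1]-c['cy'])/c['fy'],1]);return o+d*(z-o[2])/d[2]
for n,p,z in(('end',(319,95),-.025),('blkfar',(320,206),-.026),('blknear',(320,264),-.026),('blkL',(286,240),-.026),('blkR',(354,240),-.026),('neckfar',(319,122),-.02),):print(n,tp(p,z))
E
```

```text
((233.4510498046875, 98.0576400756836), (67.5729751586914, 108.58863067626953), 3.4682295322418213) [[196.39999389648438, 150.1999969482422], [203.0, 41.79999923706055], [270.5, 45.900001525878906], [263.8999938964844, 154.3000030517578]]
[[0.3939 0.2515]
 [0.4203 0.3758]
 [0.4985 0.3683]
 [0.4796 0.2429]] [0.4481 0.3096]
world rect mm ((449.3841857910156, 309.2762451171875), (123.65524291992188, 79.53028869628906), 81.4281997680664)
rest [195 135] [243 142] [0.4187 0.2733] [0.4692 0.2638] ((218.98020935058594, 138.6980438232422), (48.45831298828125, 10.7464017868042), 5.710593223571777)
rest [195  45] [247  56] [0.4318 0.3601] [0.4823 0.3481] ((220.40892028808594, 55.03160095214844), (52.9859504699707, 14.097970008850098), 7.431407928466797)
end [ 0.0779 -0.0005 -0.025 ]
blkfar [ 0.0289  0.0001 -0.026 ]
blknear [-0.001   0.0002 -0.026 ]
blkL [ 0.0118 -0.0163 -0.026 ]
blkR [ 0.0118  0.0165 -0.026 ]
neckfar [ 0.0667 -0.0004 -0.02  ]
```

Call:
jog_arm(
  delta_pos=[
    [35, -40, 0],
    [70, -80, 0],
    [87, -102, 0],
    [87, -102, 30],
    [87, -102, 70],
    [87, -102, 110],
    [87, -102, 140],
    [87, -102, 158],
  ],
  rotation=[
    [0, 0, 3],
    [0, 0, 6.2],
    [0, 0, 6.2],
    [0, 0, 6.2],
    [0, 0, 6.2],
    [0, 0, 6.2],
    [0, 0, 6.2],
    [0, 0, 6.2],
  ],
  hand=[30, 30, 30, 30, 30, 30, 30, 30],
)

```text
time_s: 15.3
ee_pos: [0.4498, 0.3083, 0.0878]
ee_rot: [-2.383, -2.045, 0.008]
ft_force: [0.1, -0.2, -0.5]
opening: 0.0334
gripper_force: 40.2
```

Call:
jog_arm(
  delta_pos=[
    [0, 0, 0],
    [0, 0, 0],
    [0, 0, 0],
  ],
  rotation=[
    [0, 0, 0],
    [0, 0, 0],
    [0, 0, 0],
  ],
  hand=[30, 30, 30],
)

```text
time_s: 15.6
ee_pos: [0.4533, 0.3112, 0.093]
ee_rot: [2.382, 2.047, 0.006]
ft_force: [0.1, 0.5, -1.9]
opening: 0.033
gripper_force: 40.2
```

```bash
python3 - <<'E'
from workcell import manip, viewer
from h import *
s=manip.observe();a=viewer.camera('scene');b=viewer.camera('side')
R=Ro.from_rotvec(s['ee_rot']).as_matrix();print(s['ee_pos'],np.degrees(np.arctan2(R[1,0],R[0,0])),R[:,2])
o=np.hstack([cv2.resize(a['image'][160:240,350:460],(400,300),interpolation=2),cv2.resize(b['image'][120:200,200:310],(400,300),interpolation=2)])
cv2.imwrite('pics/s7.png',o[:,:,::-1])
E
```

```text
[0.45330227 0.31116738 0.09295252] 81.33329475689091 [ 0.003296    0.00156869 -0.99999334]
```

View pics/s7.png

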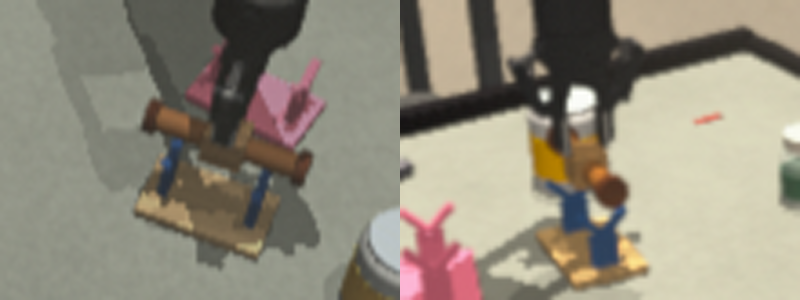

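In these crops the spindle hangs over both blue rests, its end collar at side crop (608,188) above the near V at about (606,212). I lower it gently, watching the force.

Call:
jog_arm(
  delta_pos=[
    [0, -2, 8],
    [0, -2, 16],
    [0, -2, 22],
    [0, -2, 26],
    [0, -2, 28],
    [0, -2, 28],
  ],
  rotation=[
    [0, 0, 0],
    [0, 0, 0],
    [0, 0, 0],
    [0, 0, 0],
    [0, 0, 0],
    [0, 0, 0],
  ],
  hand=[30, 30, 30, 30, 30, 30],
)

```text
time_s: 16.3
ee_pos: [0.4492, 0.3112, 0.0623]
ee_rot: [-2.382, -2.048, 0.002]
ft_force: [-0.0, -0.0, -1.0]
opening: 0.0333
gripper_force: 40.2
```

Call:
jog_arm(
  delta_pos=[
    [0, 0, 1],
    [0, 0, 2],
    [0, 0, 2],
    [0, 0, 2],
  ],
  rotation=[
    [0, 0, 0],
    [0, 0, 0],
    [0, 0, 0],
    [0, 0, 0],
  ],
  hand=[30, 30, 30, 30],
)

```text
time_s: 16.7
ee_pos: [0.4496, 0.3114, 0.0611]
ee_rot: [2.382, 2.048, 0.0]
ft_force: [-0.3, -0.2, -1.3]
opening: 0.033
gripper_force: 40.2
```

Call:
jog_arm(
  delta_pos=[
    [0, 0, 1],
    [0, 0, 1],
    [0, 0, 1],
  ],
  rotation=[
    [0, 0, 0],
    [0, 0, 0],
    [0, 0, 0],
  ],
  hand=[30, 30, 30],
)

```text
time_s: 17.0
ee_pos: [0.4495, 0.3113, 0.0599]
ee_rot: [-2.382, -2.049, 0.0]
ft_force: [0.2, 0.0, -0.1]
opening: 0.0335
gripper_force: 40.2
```

Call:
jog_arm(
  delta_pos=[
    [0, 0, 1],
    [0, 0, 1],
    [0, 0, 1],
  ],
  rotation=[
    [0, 0, 0],
    [0, 0, 0],
    [0, 0, 0],
  ],
  hand=[30, 30, 30],
)

```text
time_s: 17.3
ee_pos: [0.4497, 0.3114, 0.0593]
ee_rot: [2.382, 2.048, 0.0]
ft_force: [-1.2, -0.9, 2.6]
opening: 0.0335
gripper_force: 40.9
```

Call:
jog_arm(
  delta_pos=[
    [0, -0.5, 0.5],
    [0, -0.5, 1],
    [0, -0.5, 1],
  ],
  rotation=[
    [0, 0, 0],
    [0, 0, 0],
    [0, 0, 0],
  ],
  hand=[30, 30, 30],
)

```text
time_s: 17.6
ee_pos: [0.4495, 0.3116, 0.059]
ee_rot: [2.381, 2.048, 0.001]
ft_force: [-1.7, -1.5, 6.6]
opening: 0.033
gripper_force: 41.8
```

```bash
python3 - <<'E'
from workcell import manip
s=manip.observe();print(s['ft_force'],s['torque'],s['ee_pos'])
E
```

```text
[-1.7069293  -1.51442596  6.61851614] [-0.29918098  0.28865449 -0.06568397] [0.44954477 0.31155685 0.05902013]
```

The spindle presses at 8 N net, and the moment is explained by the lateral force alone, so both Vs bear evenly. I relax the grip, then open.

Call:
jog_arm(
  delta_pos=[
    [0, 0, -0.5],
    [0, 0, -0.5],
    [0, 0, -0.5],
  ],
  rotation=[
    [0, 0, 0],
    [0, 0, 0],
    [0, 0, 0],
  ],
  hand=[30, 30, 30],
  newtons=20,
)

```text
time_s: 17.9
ee_pos: [0.4495, 0.3115, 0.059]
ee_rot: [2.381, 2.048, 0.001]
ft_force: [-1.4, -1.9, 5.7]
opening: 0.033
gripper_force: 41.7
```

Call:
jog_arm(
  delta_pos=[
    [0, 0, 0],
    [0, 0, 0],
    [0, 0, 0],
    [0, 0, 0],
    [0, 0, 0],
    [0, 0, 0],
    [0, 0, 0],
    [0, 0, 0],
  ],
  rotation=[
    [0, 0, 0],
    [0, 0, 0],
    [0, 0, 0],
    [0, 0, 0],
    [0, 0, 0],
    [0, 0, 0],
    [0, 0, 0],
    [0, 0, 0],
  ],
  hand=[42, 45, 50, 60, 70, 80, 90, 90],
)

```text
time_s: 18.7
ee_pos: [0.449, 0.3114, 0.0584]
ee_rot: [-2.382, -2.049, 0.0]
ft_force: [-0.3, 0.8, -0.3]
opening: 0.0769
gripper_force: 0.0
```

Call:
jog_arm(
  delta_pos=[
    [0, 0, -15],
    [0, 0, -40],
    [0, 0, -80],
    [0, 0, -120],
    [0, 0, -160],
    [0, 0, -180],
    [0, 0, -180],
    [0, 0, -180],
  ],
  rotation=[
    [0, 0, 0],
    [0, 0, 0],
    [0, 0, 0],
    [0, 0, 0],
    [0, 0, 0],
    [0, 0, 0],
    [0, 0, 0],
    [0, 0, 0],
  ],
  hand=[90, 90, 90, 90, 90, 90, 90, 90],
)

```text
time_s: 19.5
ee_pos: [0.4491, 0.3114, 0.2391]
ee_rot: [2.382, 2.048, 0.002]
ft_force: [-0.7, 0.0, -1.2]
opening: 0.0768
gripper_force: 0.0
```

```bash
python3 - <<'E'
from workcell import manip, viewer
from h import *
s=manip.observe();c=viewer.camera('wrist');a=viewer.camera('scene');b=viewer.camera('side');print(s['time_s'],s['ee_pos'],s['ft_force'])
h=cv2.cvtColor(c['image'],cv2.COLOR_RGB2HSV);m=cv2.inRange(h,(0,110,30),(14,255,255));m[:, :230]=0;m[:,420:]=0;m[300:]=0
K=[k for k in cv2.findContours(m,0,2)[0] if cv2.contourArea(k)>40]
for k in K:
    r=cv2.minAreaRect(k);print('w',r,plane(c,r[0],.067,s)[:2])
r=cv2.minAreaRect(np.vstack(K));q=cv2.boxPoints(r)
e=sorted([(np.linalg.norm(q[i]-q[(i+1)%4]),i) for i in range(4)])[:2]
E=[plane(c,(q[i]+q[(i+1)%4])/2,.067,s)[:2] for _,i in e];v=E[0]-E[1];print(E,np.linalg.norm(v),np.degrees(np.arctan2(v[1],v[0])),(E[0]+E[1])/2)
ob=[]
for n,C,(y0,y1,x0,x1) in(('S',a,(170,230,365,450)),('D',b,(145,200,225,285))):
    m=cv2.inRange(cv2.cvtColor(C['image'][y0:y1,x0:x1],cv2.COLOR_RGB2HSV),(3,110,30),(14,255,255))
    for k in cv2.findContours(m,0,2)[0]:
        if cv2.contourArea(k)>8:
            r=cv2.minAreaRect(k);print(n,(r[0][0]+x0,r[0][1]+y0),r[1:],cv2.contourArea(k))
for z in (.067,):
    for t in(-.072,-.044,.044,.072):
        X=[.450+t*.1495,.3105+t*.9888,z];print(t,proj(a,X),proj(b,X))
E
```

```text
19.5 [0.44906884 0.31142316 0.23909897] [-0.70602729  0.02512162 -1.16280803]
w ((318.5, 225.5), (49.0, 25.0), 90.0) [0.44092231 0.26000253]
w ((318.5, 136.0), (58.0, 29.0), 90.0) [0.45581262 0.35939348]
[array([0.46015558, 0.38838228]), array([0.43640092, 0.22982293])] 0.16032888170068957 81.47956615816084 [0.44827825 0.30910261]
S (422.3000030517578, 207.10000228881836) ((13.281564712524414, 4.427188396453857), 18.434947967529297) 42.0
S (396.68978118896484, 197.97810173034668) ((15.293002128601074, 5.467888355255127), 19.98310661315918) 59.5
D (255.25000190734863, 177.25) ((13.435027122497559, 7.071067810058594), 45.0) 64.0
D (243.80000114440918, 164.4000015258789) ((4.800000190734863, 6.40000057220459), 53.13010025024414) 19.0
-0.072 [390.13239708 196.2256505 ] [257.9092705  179.75398078]
-0.044 [397.74633835 198.8402762 ] [255.13238724 176.73244999]
0.044 [422.31572876 207.27739929] [246.94864252 167.82770527]
0.072 [430.343656   210.03418768] [244.50451235 165.16824363]
```

The spindle lies along the cradle groove at 81.5°, and its necks are within 1 px of the settled pose in the scene view. The gripper is clear, so I'm handing in.

```bash
python3 -c "
from workcell import job
print(job.sign_off())"
```

```text
the job is handed in; nothing more can be done
None
```

I drew the spindle out from under the rack with the hook, set the hook back on the bench, laid the spindle across both Vs of the blue cradle, and handed the job in at about 19.6 s; the sign-off returned no verdict.

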